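Make up a lens kit and a mirror kit at the optical table

TASK

Make up the two mounting kits from the loose stock on the blue mat. Lens kit, in the tray with two pockets: the plain short pillar in the small round pocket and the lens tube in the large one; mirror kit, in the tray with three pockets: the flanged pedestal pillar in the round pocket, the mirror mount in the middle pocket and the clamping fork in the long one. Every part must sit upright and flat on the floor of its pocket, with the fork's screw head uppermost, and the gold laser module, the screwdriver and the fibre reel stay where they are.

Things in the scene. Friction and masses are not known exactly. Their poses are not given: they have to be found in the camera images.
- pillar_center (a point): Plain short pillar post: bright stainless cylinder 25 mm in diameter and 40 mm tall, standing upright, without a flange, a small dark tapped hole in its top. About 0.15 kg. Point at its centre, 20 mm above its underside, z axis up along the pillar.
- pedestal_center (a point): Pedestal pillar: bright stainless, 80 mm tall, standing upright; a flanged foot 36 mm in diameter and 6 mm high, and above it a plain cylinder 25 mm in diameter. About 0.31 kg. Point at its centre, 40 mm above its underside, z axis up along the pillar.
- lens_tube_center (a point): Lens tube: short round black barrel 44 mm in diameter and 28 mm tall, lying with its axis vertical, a glass lens seen in its top, a fine knurled band round its side. About 0.06 kg. Point at its centre, 14 mm above its underside, z axis up.
- mirror_mount_center (a point): Mirror mount standing upright: two black square plates, one behind the other, together 26 mm deep (x), 46 wide (y), 48 tall; a 25 mm round mirror on the -x face, two steel knobs (13 mm dia.) standing out 14 mm from the +x face, centred 13 and 37 mm above the underside. Grip across its plain sides, along y. About 0.11 kg. Point at the centre of the plates, 24 mm above the underside, z up.
- fork_center (a point): Clamping fork lying flat: dark steel Y-shaped plate 14 mm thick, 66 long (x). Head 44 wide with a 26 mm U-shaped mouth open to +x; 30 mm wide stem from 7 mm behind this point, with a screw 18 mm behind it whose 10 mm head stands 7.5 mm above the plate. Grip here across its y, where it is 44 wide. About 0.1 kg. Point at mid-length, 7 mm above the underside, z up.
- lens_tray: Grey kit tray with two round pockets, fixed: 78 mm (x) by 142 mm (y), 9 mm high; pockets 5 mm deep, dark floors 4 mm above the underside. Origin at the centre of the underside, z up. Large pocket, 60 mm dia., for the lens tube: centre at y = -33 mm. Small pocket, 41 mm dia., for the plain short pillar: centre at y = +42.5 mm (both at x = 0).
- mirror_tray: Grey kit tray, three pockets in a row, fixed: 78 mm (x) by 218 (y), 9 high; pockets 5 deep, floors 4 above the underside; origin at the underside's centre. All at x = 0. Fork: y -60, 60 (x) by 82 (y), fork lies along tray y, either way round. Mirror mount: y +16, 62 (x) by 46 (y), its width along tray x, facing either way, knobs over the edge. Pedestal: y +75, round, 52 dia.
- laser_module: Bystander: flat gold-coloured laser module, 50 by 98 mm (123 mm over its two steel ports) and 20 mm high, on the table beyond the trays. Origin at the centre of its underside. To be left alone.
- screwdriver_grip (a point): Bystander: screwdriver with a yellow handle, 190 mm long, lying on the table at the right. Point in the middle of its handle, blade towards its +x. To be left alone.
- fibre_reel: Bystander: black fibre reel lying flat at the left, 112 mm in diameter and 17 mm high, with a blue winding and three white caps. Origin at the centre of its underside. To be left alone.
There are look-alikes about, which are no part of the job. What is shaped like the part that bears pedestal_center but purple is not meant.

How it is judged:
By the outcome, as a careful person would: the job done as asked, in the order asked, and still so for the second after the job is handed in, with the robot touching nothing.
It also fails if it takes over 109 s, if anything falls off the work surface, if the arm or the gripper's body presses on something with over 40 N, if the wrist force passes 120 N, or if a joint passes its speed limit or range.

ROBOT

A 7-joint arm with a two-finger parallel gripper is mounted at the origin on the work surface. World frame = base frame: x ahead of the robot, y to its left, z up, the work surface at z = 0. Lengths are in m, angles in rad, forces in N, time in s.
With the tool pointing down it reaches from about 0.425 to 0.95 m from the base axis. Payload 4.7 kg.
Tool frame: the origin (TCP) lies at the very end of the fingers, on their centre line; the grasp point (between the pads) lies behind it (env.grip_depth is the x of the grasp point in the tool frame, in m); x points along the fingers, y is the direction in which the jaws open and shut, and the axes are right-handed (so a half turn about x gives the same grasp; the last joint's range is limited). The gripper opens to 85 mm and grips with 20 to 120 N. Pads are 22 mm wide; open, the fingers measure 114 mm over their backs; the gripper's body (76 mm by 85 mm) begins 54 mm behind the grasp point. The pads swing forward as they close: fully open they stand 13 mm farther back than shut.
Start: joints at [1.184, 0.469, -0.049, 1.532, 0.024, 1.141, -0.082], TCP at [0.236, -0.632, 0.231] pointing down, gripper open.
Joint ranges: [-2.59, 2.59], [-0.33, 1.99], [-1.39, 1.29], [0.1, 2.45], [-1.04, 4.18], [0.21, 1.99], [-2.66, 2.66]. Speed limits (rad/s): [2.57, 2.57, 3.14, 3.14, 3.14, 3.14, 3.14].

INTERFACE

Orientations are given as [roll, pitch, yaw] about the fixed x, y, z axes, in that order (R = Rz(yaw) Ry(pitch) Rx(roll)).
In Python, from bench import env, capture, workorder gives the robot as it stands.
- The arm moves only by the tool jog_arm, never from a script. Its argument "rows" is a list of rows, each a list of 5 numbers: the shift along the tool's x, y, z normalised to -1 to 1, where 1 is 0.1 m, then the turn about the tool's x normalised to -1 to 1, where 1 is 2 rad, then the opening, from 0 (shut) to 1 (fully open). In form: [[x, y, z, twist, hand], ...]. A call has 1 to 8 rows; each row shifts and turns the commanded pose from where the row before left it, along the tool's axes as they then stand; what a row does not reach is not made up. A row lasts 1/8 s, in which the tool goes at most 62.5 mm and 10.7 degrees, less where a joint would pass 70% of its speed; a pose out of reach is approached as far as the arm can. A call with a number of a shift or a turn outside -1 to 1 is refused whole. A call with a gripper value outside its range is refused whole. The fingers move at their own pace and stop on an object; "newtons" is the grip in N (left out, the last holds). Time passes only in rows, so rows that do not move let the fingers close. It gives the time, the measured TCP pose, the force and the opening at its end, in the units of the state.
- env.observe(): the state, without advancing time (a new reading comes with each control period).
- capture(name): name is "scene" or "top" or "wrist"; returns a dict with "image" (420x560x3 uint8, blue, green, red), "fx", "fy", "cx", "cy" (pixels), "world_from_camera" (4x4, takes a point from camera to world coordinates); the wrist camera has in their place "tool_from_camera" (4x4, takes a point from camera to tool coordinates, whose origin is the TCP and whose axes are the tool frame's). Camera axes: x right, y up, looking along -z (the intrinsics and any distortion apply to the point x, -y, -z); pixel columns grow to the right and rows downward; lengths in m; the calibration is good to about 2 mm. A picture is of the moment at which its call begins: read the wrist's pose just before it. There is no depth.
- workorder.finish_job(): hands the job in, once; it reports no verdict.
The state is a dict: "clock": time; "joint_positions": joint angles; "joint_vel": joint speeds; "joint_efforts": joint torques, N m; "position": TCP position; "ee_rot": TCP orientation; "ft_force": force on the tool from outside, world axes, zero at the start; "wrist_torque": the same for the moment, N m; "gripper_width": finger opening in m.
Only numpy, scipy, OpenCV 4.12 (cv2) and the standard library are available. Lean on these libraries where they do the work, as an engineer would, in place of code of your own. Each camera call takes 0.05 s, during which the arm holds its last target. There are 200 camera calls.

## Working session

There is one attempt and no reset: what is moved stays moved. The work goes in short steps, Python scripts to look and compute and a tool call to move; the robot and the scene stay as the last step left them, time stands still between calls to the robot, and variables do not carry over. Pictures are saved under pics/ and viewed, about 12 in all and at most 16, crops included, and the job is handed in when it is done.

Besides the shell and the picture viewer there is one more tool, called as name([rows], argument=value, ...), one row to a line, values as JSON. jog_arm: Moves the arm, as the interface text tells. Its arguments: {"type":"object","properties":{"rows":{"type":"array","items":{"type":"array","items":{"type":"number"}}},"newtons":{"type":"number"}},"required":["rows"]}

```bash
ls; mkdir -p pics; python3 - <<'E'
from bench import env, capture, workorder
import cv2, numpy as np
print(env.observe(), env.grip_depth)
for n in ("scene","top"):
    c=capture(n); cv2.imwrite(f"pics/{n}0.png",c["image"]); np.savez(f"pics/{n}0.npz",**c)
    print(n,c["fx"],c["fy"],c["cx"],c["cy"],c["world_from_camera"].round(3).tolist(),[k for k in c])
E
```

```text
pics
{'clock': 0.0, 'joint_positions': array([ 1.18406063,  0.46946615, -0.04863191,  1.53372344,  0.02409478,
        1.14099383, -0.08229158]), 'joint_vel': array([ 0.00012414,  0.00157472, -0.00118525,  0.00029822,  0.00015079,
       -0.00078486, -0.00046722]), 'joint_efforts': array([-6.04804995e-05, -5.10309470e+01, -4.62724711e-02, -2.37711900e+01,
        1.08114711e-02,  7.48906285e-03, -5.02900761e-06]), 'position': array([ 0.23623883, -0.63167003,  0.23023238]), 'ee_rot': array([-1.54433186,  1.56879105,  1.955168  ]), 'ft_force': array([0.36224959, 0.02168894, 0.08653081]), 'wrist_torque': array([-0.01542537, -0.00012042, -0.00654085]), 'gripper_width': 0.08530697466529262} -0.0187
scene 511.60965260857745 511.60965260857745 282.47933357831806 208.2785857207261 [[0.767, -0.433, 0.473, 1.308], [0.642, 0.536, -0.548, -0.836], [-0.016, 0.724, 0.689, 1.079], [0.0, 0.0, 0.0, 1.0]] ['image', 'fx', 'fy', 'cx', 'cy', 'world_from_camera']
top 388.8386126030041 388.8386126030041 280.0996497844379 210.41883832534612 [[-0.009, 0.993, -0.122, 0.513], [-1.0, -0.012, -0.024, -0.018], [-0.025, 0.121, 0.992, 1.007], [0.0, 0.0, 0.0, 1.0]] ['image', 'fx', 'fy', 'cx', 'cy', 'world_from_camera']
```

View pics/scene0.png

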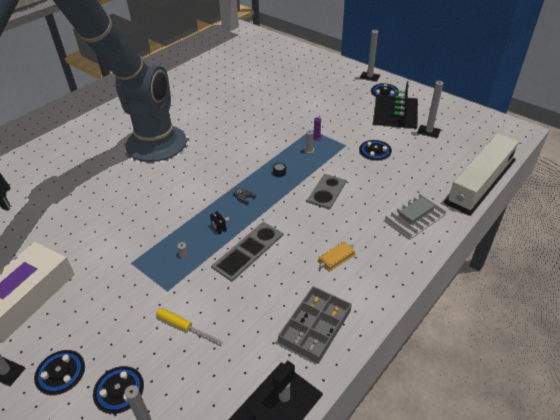

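View pics/top0.png

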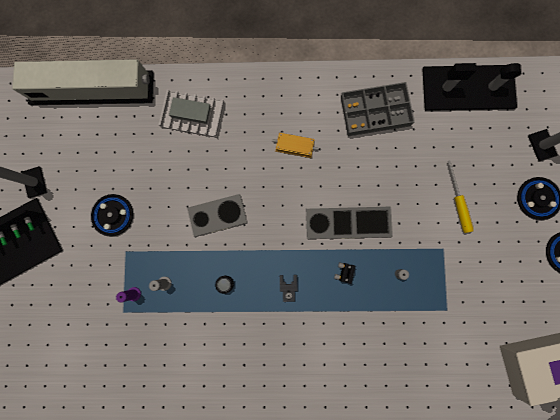

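```bash
cat > h.py <<'E'
import numpy as np, cv2
from bench import env, capture
from scipy.spatial.transform import Rotation as Ro
def pose(s=None):
    s=s or env.observe(); T=np.eye(4); T[:3,:3]=Ro.from_euler('xyz',s["ee_rot"]).as_matrix(); T[:3,3]=s["position"]; return T
def ray(c,W,px,z):
    d=W[:3,:3]@np.array([(px[0]-c["cx"])/c["fx"],-(px[1]-c["cy"])/c["fy"],-1.0]); p=W[:3,3]
    return (p+d*(z-p[2])/d[2])[:2]
def proj(c,W,P):
    q=np.linalg.inv(W)@np.append(P,1.0); return np.array([c["cx"]+c["fx"]*q[0]/-q[2], c["cy"]-c["fy"]*q[1]/-q[2]])
def wrist(name):
    T=pose(); c=capture("wrist"); cv2.imwrite(f"pics/{name}.png",c["image"]); return c,T@c["tool_from_camera"],T
E
python3 - <<'E'
from h import *
c=dict(np.load("pics/top0.npz")); im=c["image"]; W=c["world_from_camera"]
hsv=cv2.cvtColor(im,cv2.COLOR_BGR2HSV)
g=cv2.cvtColor(im,cv2.COLOR_BGR2GRAY)
print("mat",hsv[300,200],"traygrey",hsv[208,260-45],"table",hsv[240,60],"pocket",hsv[222,375])
mat=cv2.inRange(hsv,(90,80,40),(115,255,255))
roi=np.zeros_like(mat); roi[253:310,112:444]=255
nm=cv2.bitwise_and(cv2.bitwise_not(mat),roi)
for k in cv2.findContours(nm,cv2.RETR_EXTERNAL,cv2.CHAIN_APPROX_NONE)[0]:
    if cv2.contourArea(k)>60:
        r=cv2.minAreaRect(k); print("obj",cv2.boundingRect(k),np.round(r[0],1),np.round(r[1],1),round(r[2]),"z0",ray(c,W,r[0],0.).round(3),"z.04",ray(c,W,r[0],.04).round(3))
for lo,hi,nm_ in ((0,60,"pocket"),(0,140,"tray")):
    m=np.zeros_like(mat); m[190:245,180:395]=cv2.inRange(g,lo,hi)[190:245,180:395]
    m=cv2.morphologyEx(m,cv2.MORPH_OPEN,np.ones((3,3)))
    for k in cv2.findContours(m,cv2.RETR_EXTERNAL,cv2.CHAIN_APPROX_NONE)[0]:
        if cv2.contourArea(k)>80:
            z=.004 if lo==0 and hi==60 else .009
            r=cv2.minAreaRect(k); b=np.array([ray(c,W,p,z) for p in cv2.boxPoints(r)])
            print(nm_,np.round(r[0],1),np.round(r[1],1),round(r[2],1),ray(c,W,r[0],z).round(4),b.round(3).tolist())
cv2.imwrite("pics/crop.png",cv2.resize(im[190:312,110:450],None,fx=2.35,fy=2.35,interpolation=cv2.INTER_CUBIC))
T=pose();print(T.round(3))
w,Ww,T=wrist("w0"); print(w["fx"],w["cx"],w["cy"],w["tool_from_camera"].round(3))
E
```

```text
mat [102  92  97] traygrey [ 17  23 100] table [ 14  28 154] pocket [20 73 21]
obj (148, 276, 25, 15) [159.9 284.7] [14.5 23. ] 68 z0 [0.448 0.317] z.04 [0.451 0.304]
obj (279, 275, 19, 27) [288. 288.] [26. 18.] 90 z0 [ 0.437 -0.012] z.04 [ 0.44  -0.012]
obj (215, 275, 20, 19) [224.3 284.3] [17.7 18.4] 45 z0 [0.448 0.151] z.04 [0.45  0.145]
obj (395, 269, 15, 11) [402. 274.] [10. 14.] 90 z0 [ 0.47  -0.302] z.04 [ 0.472 -0.29 ]
obj (334, 262, 21, 22) [344.6 272.2] [19. 19.] 18 z0 [ 0.476 -0.157] z.04 [ 0.477 -0.151]
obj (112, 253, 29, 57) [126. 281.] [56. 28.] 90 z0 [0.458 0.406] z.04 [0.46  0.389]
pocket [319.5 222.5] [19. 19.] 90.0 [ 0.6033 -0.0952] [[0.628, -0.071], [0.628, -0.12], [0.578, -0.119], [0.579, -0.07]]
pocket [200.5 219. ] [14. 15.] 90.0 [0.616  0.2141] [[0.635, 0.234], [0.634, 0.195], [0.598, 0.194], [0.598, 0.233]]
pocket [372.  221.5] [23. 32.] 90.0 [ 0.6043 -0.2302] [[0.635, -0.19], [0.634, -0.272], [0.574, -0.27], [0.575, -0.188]]
pocket [342.5 222. ] [24. 17.] 90.0 [ 0.6039 -0.1544] [[0.635, -0.133], [0.635, -0.177], [0.573, -0.175], [0.573, -0.132]]
pocket [228.5 211.5] [21. 21.] 90.0 [0.6348 0.141 ] [[0.663, 0.169], [0.662, 0.114], [0.607, 0.113], [0.608, 0.168]]
tray [287. 217.] [ 54. 214.] 90.0 [ 0.6181 -0.0114] [[0.693, 0.268], [0.685, -0.289], [0.546, -0.283], [0.551, 0.265]]
[[-0.001  0.35  -0.937  0.236]
 [ 0.002 -0.937 -0.35  -0.632]
 [-1.    -0.002  0.     0.23 ]
 [ 0.     0.     0.     1.   ]]
318.12977738528355 280.92963144439705 212.27305795481814 [[-0.     0.264 -0.964 -0.143]
 [ 1.    -0.002 -0.001 -0.   ]
 [-0.002 -0.964 -0.264 -0.067]
 [ 0.     0.     0.     1.   ]]
```

View pics/crop.png

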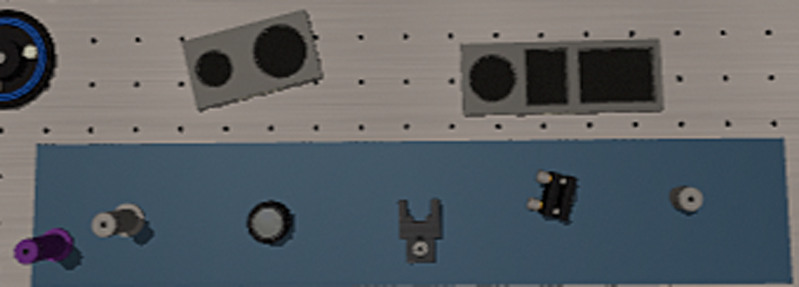

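```bash
cat >> h.py <<'E'
def plan(x,y,z,phi_deg,n,T=None):
    "rows of shift/turn in the jog axes, n equal steps"
    T=pose() if T is None else T; a=np.arctan2(T[1,1],T[0,1]); d=(np.array([x,y,z])-T[:3,3])/n
    tw=(np.radians(phi_deg)-a+np.pi)%(2*np.pi)-np.pi
    print("TCP",T[:3,3].round(4),"phi",np.degrees(a).round(2),"tot mm",(d*n*1000).round(1))
    for i in range(n):
        t=a+tw*i/n; R=np.array([[0,0,-1.],[np.cos(t),np.sin(t),0],[np.sin(t),-np.cos(t),0]])
        print((R@d/.1).round(3).tolist(),round(-tw/n/2,4))
E
python3 -c "
from h import *
plan(.472,-.285,.16,0,8)"
```

```text
TCP [ 0.2362 -0.6319  0.2305] phi -69.5 tot mm [235.8 346.9 -70.5]
[0.088, -0.303, -0.428] -0.0758
[0.088, -0.235, -0.469] -0.0758
[0.088, -0.161, -0.499] -0.0758
[0.088, -0.084, -0.517] -0.0758
[0.088, -0.005, -0.524] -0.0758
[0.088, 0.074, -0.519] -0.0758
[0.088, 0.152, -0.502] -0.0758
[0.088, 0.226, -0.473] -0.0758
```

jog_arm([
  [0.088, -0.303, -0.428, -0.0758, 1],
  [0.088, -0.235, -0.469, -0.0758, 1],
  [0.088, -0.161, -0.499, -0.0758, 1],
  [0.088, -0.084, -0.517, -0.0758, 1],
  [0.088, -0.005, -0.524, -0.0758, 1],
  [0.088, 0.074, -0.519, -0.0758, 1],
  [0.088, 0.152, -0.502, -0.0758, 1],
  [0.088, 0.226, -0.473, -0.0758, 1],
], newtons=40)

```text
clock: 1.15
position: [0.4729, -0.284, 0.1606]
ee_rot: [0.271, 1.571, -1.295]
ft_force: [1.2, -0.8, 0.0]
gripper_width: 0.0853
```

jog_arm([
  [0, 0, 0, 0, 1],
])

```text
clock: 1.27
position: [0.4745, -0.2803, 0.1604]
ee_rot: [3.011, 1.568, 1.449]
ft_force: [-0.4, -0.6, 0.4]
gripper_width: 0.0852
```

```bash
python3 - <<'E'
from h import *
c,W,T=wrist("w1"); plan(.472,-.29,.06,0,3,T); np.savez("pics/w1.npz",W=W,**c)
g=cv2.cvtColor(c["image"],cv2.COLOR_BGR2GRAY)
print(proj(c,W,[.472,-.29,.04]))
for n,p in dict(fork=(.6043,-.2302,.004),mount=(.6039,-.1544,.004),ped=(.6033,-.0952,.004)).items(): print(n,proj(c,W,p))
E
```

```text
TCP [ 0.4745 -0.2803  0.1604] phi 0.51 tot mm [  -2.5   -9.7 -100.4]
[0.335, -0.009, 0.032] 0.0015
[0.335, -0.008, 0.032] 0.0015
[0.335, -0.008, 0.032] 0.0015
[277.57858955 217.5868307 ]
fork [421.68735512 146.08524819]
mount [432.39281028  56.37844852]
ped [441.54255391 -23.25591634]
```

View pics/w1.png

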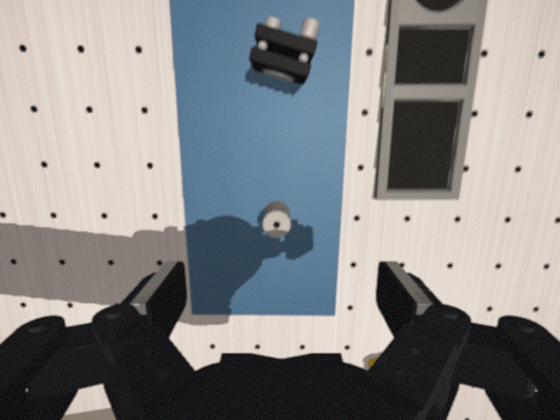

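```bash
python3 - <<'E'
from h import *
d=np.load("pics/w1.npz"); c=dict(d); W=d["W"]
p=ray(c,W,(277,223.5),.04); print("pillar",p)
g=cv2.cvtColor(c["image"],cv2.COLOR_BGR2GRAY)
m=np.zeros_like(g); m[0:200,380:490]=cv2.inRange(g,0,50)[0:200,380:490]
for k in cv2.findContours(m,cv2.RETR_EXTERNAL,cv2.CHAIN_APPROX_NONE)[0]:
    if cv2.contourArea(k)>300:
        r=cv2.minAreaRect(k);b=np.array([ray(c,W,q,.006) for q in cv2.boxPoints(r)]);print("pocket",b.round(4).tolist(),b.mean(0))
for q in ((258,27),(316,47),(253,50),(308,70)): print("mount",ray(c,W,q,.048))
plan(p[0],p[1],.012,0,4)
E
```

```text
pillar [ 0.47154368 -0.29533896]
pocket [[0.5761, -0.2685], [0.5746, -0.1883], [0.6302, -0.1919], [0.6358, -0.2727]] [ 0.60417347 -0.23033809]
pocket [[0.5739, -0.1756], [0.5704, -0.1339], [0.6303, -0.1343], [0.6363, -0.176]] [ 0.6027141  -0.15493047]
mount [ 0.456778  -0.1452644]
mount [ 0.49899178 -0.15784038]
mount [ 0.45300757 -0.16035655]
mount [ 0.49367369 -0.17340902]
TCP [ 0.473  -0.2834  0.1605] phi 0.2 tot mm [  -1.5  -11.9 -148.5]
[0.371, -0.004, 0.03] 0.0004
[0.371, -0.004, 0.03] 0.0004
[0.371, -0.004, 0.03] 0.0004
[0.371, -0.004, 0.03] 0.0004
```

jog_arm([
  [0.45, 0, 0.05, 0, 1],
  [0.45, 0, 0.056, 0, 1],
  [0.4, 0, 0, 0, 1],
  [0.18, 0, 0, 0, 1],
  [0, 0, 0, 0, 0],
  [0, 0, 0, 0, 0],
  [0, 0, 0, 0, 0],
  [0, 0, 0, 0, 0],
], newtons=40)

```text
clock: 2.33
position: [0.4729, -0.2966, 0.0144]
ee_rot: [0.776, 1.569, -0.795]
ft_force: [-1.4, 1.2, 5.7]
gripper_width: 0.0228
```

```bash
python3 -c "
from h import *
s=env.observe();print(s['gripper_width'],s['ft_force']);plan(.616,.214,.10,14.6,8)"
```

```text
0.022776822130744244 [-1.40116784  1.15577765  5.67463862]
TCP [ 0.4729 -0.2966  0.0144] phi -0.02 tot mm [143.1 510.6  85.6]
[-0.107, 0.179, -0.638] -0.0159
[-0.107, 0.199, -0.632] -0.0159
[-0.107, 0.219, -0.626] -0.0159
[-0.107, 0.239, -0.618] -0.0159
[-0.107, 0.258, -0.61] -0.0159
[-0.107, 0.278, -0.602] -0.0159
[-0.107, 0.297, -0.593] -0.0159
[-0.107, 0.316, -0.583] -0.0159
```

jog_arm([
  [-0.4, 0, 0, 0, 0],
  [-0.45, 0, 0, 0, 0],
  [0, 0.15, -0.5, -0.013, 0],
  [0, 0.15, -0.5, -0.013, 0],
  [0, 0.15, -0.5, -0.013, 0],
  [0, 0.15, -0.5, -0.013, 0],
  [0, 0.15, -0.5, -0.013, 0],
  [0, 0.15, -0.5, -0.013, 0],
])

```text
clock: 3.32
position: [0.5428, 0.0104, 0.0984]
ee_rot: [1.061, 1.57, -0.353]
ft_force: [1.2, -1.3, -1.4]
gripper_width: 0.0228
```

```bash
python3 -c "
from h import *
c,W,T=wrist('w2');s=env.observe();print(s['gripper_width'],s['ft_force']);plan(.616,.214,.10,14.6,4,T)"
```

```text
0.022849850070939634 [ 1.43347814  7.37399908 -0.44223771]
TCP [0.5428 0.0104 0.0984] phi 8.97 tot mm [ 73.2 203.6   1.6]
[-0.004, 0.26, -0.474] -0.0123
[-0.004, 0.272, -0.468] -0.0123
[-0.004, 0.283, -0.461] -0.0123
[-0.004, 0.294, -0.454] -0.0123
```

View pics/w2.png

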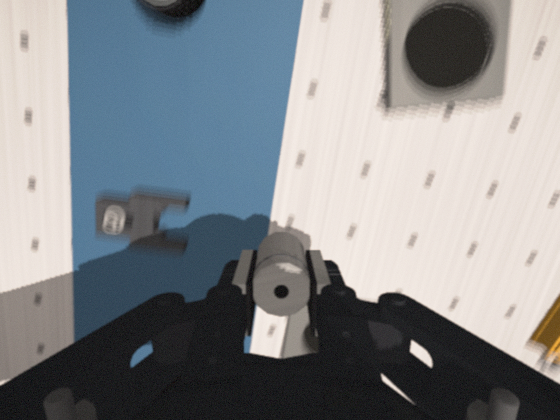

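jog_arm([
  [0, 0.26, -0.474, -0.0123, 0],
  [0, 0.272, -0.468, -0.0123, 0],
  [0, 0.283, -0.461, -0.0123, 0],
  [0.2, 0.294, -0.454, -0.0123, 0],
  [0.2, 0, 0, 0, 0],
  [0, 0, 0, 0, 0],
])

```text
clock: 4.12
position: [0.6142, 0.2108, 0.0558]
ee_rot: [-1.233, 1.566, -2.55]
ft_force: [0.6, -1.5, -1.0]
gripper_width: 0.0232
```

```bash
python3 -c "
from h import *
s=env.observe();print(s['gripper_width'],s['ft_force']);plan(.616,.214,.018,14.6,2)"
```

```text
0.023170390251616834 [ 0.56183182 -1.47701165 -0.97127582]
TCP [0.6142 0.2108 0.0558] phi 14.57 tot mm [  1.8   3.2 -37.8]
[0.189, 0.013, -0.013] -0.0002
[0.189, 0.013, -0.013] -0.0002
```

jog_arm([
  [0.2, 0.013, -0.013, 0, 0],
  [0.13, 0.013, -0.013, 0, 0],
  [0.03, 0, 0, 0, 0],
  [0, 0, 0, 0, 0],
  [0, 0, 0, 0, 0],
])

```text
clock: 4.75
position: [0.6182, 0.2157, 0.0225]
ee_rot: [1.63, 1.57, 0.313]
ft_force: [0.1, -0.4, -1.2]
gripper_width: 0.023
```

jog_arm([
  [0.03, 0, 0, 0, 0],
  [0, 0, 0, 0, 0],
  [0, 0, 0, 0, 0],
])

```text
clock: 5.12
position: [0.6178, 0.2156, 0.019]
ee_rot: [1.13, 1.571, -0.186]
ft_force: [-0.1, -0.5, -1.3]
gripper_width: 0.023
```

jog_arm([
  [0.012, 0, 0, 0, 0],
  [0, 0, 0, 0, 0],
  [0, 0, 0, 0, 0.35],
  [0, 0, 0, 0, 0.6],
  [0, 0, 0, 0, 1],
  [-0.3, 0, 0, 0, 1],
  [-0.4, 0, 0, 0, 1],
  [-0.5, 0, 0, 0, 1],
])

```text
clock: 6.12
position: [0.6171, 0.2152, 0.1379]
ee_rot: [-1.499, 1.569, -2.816]
ft_force: [1.2, 0.0, 0.1]
gripper_width: 0.0857
```

```bash
python3 - <<'E'
from h import *
c,W,T=wrist("w3"); plan(.449,.146,.14,0,4,T); np.savez("pics/w3.npz",W=W,**c)
print(proj(c,W,[.616,.214,.044]),proj(c,W,[.635,.141,.004]))
E
```

```text
TCP [0.6171 0.2152 0.1379] phi 14.57 tot mm [-168.1  -69.2    2.1]
[-0.005, -0.45, 0.062] 0.0318
[-0.005, -0.445, 0.09] 0.0318
[-0.005, -0.439, 0.118] 0.0318
[-0.005, -0.43, 0.146] 0.0318
[279.07698284 215.88013816] [279.34359589 280.03863678]
```

View pics/w3.png

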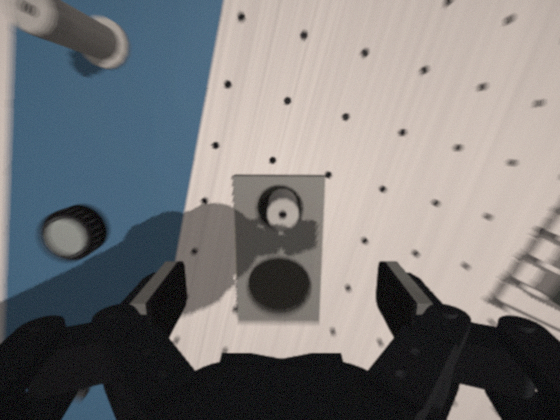

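```bash
python3 - <<'E'
from h import *
d=np.load("pics/w3.npz"); c=dict(d); W=d["W"]
print("pillar top",ray(c,W,(283.5,212),.044),"bigpocket",ray(c,W,(280,284.5),.006),"tray corners",[ray(c,W,p,.009).round(4).tolist() for p in ((233,176),(326,176),(239,322),(319,321))])
print("lens top",ray(c,W,(66,238),.028),"ped foot",ray(c,W,(108,43),.004))
p=ray(c,W,(66,238),.028); plan(p[0],p[1],.09,0,4)
E
```

```text
pillar top [0.61851504 0.21788241] bigpocket [0.63654332 0.13762298] tray corners [[0.571, 0.2286], [0.6483, 0.249], [0.6076, 0.0897], [0.683, 0.1107]]
lens top [0.44804762 0.14500405] ped foot [0.45246598 0.3056593 ]
TCP [0.621  0.2176 0.1461] phi 14.56 tot mm [-173.   -72.6  -56.1]
[0.14, -0.464, 0.067] 0.0318
[0.14, -0.459, 0.096] 0.0318
[0.14, -0.452, 0.125] 0.0318
[0.14, -0.443, 0.154] 0.0318
```

jog_arm([
  [0.115, -0.453, 0.063, 0.0318, 1],
  [0.115, -0.449, 0.091, 0.0318, 1],
  [0.115, -0.441, 0.121, 0.0318, 1],
  [0.115, -0.433, 0.15, 0.0318, 1],
  [0, 0, 0, 0, 1],
  [0, 0, 0, 0, 1],
])

```text
clock: 6.92
position: [0.4497, 0.1459, 0.0922]
ee_rot: [1.955, 1.569, 0.385]
ft_force: [-0.1, 0.6, -0.2]
gripper_width: 0.0854
```

```bash
python3 - <<'E'
from h import *
c,W,T=wrist("w4"); g=c["image"]; print(proj(c,W,[.4485,.146,.028]))
hsv=cv2.cvtColor(g,cv2.COLOR_BGR2HSV); m=cv2.bitwise_not(cv2.inRange(hsv,(90,80,30),(115,255,255)))
x,y=map(int,proj(c,W,[.4485,.146,.02]))
r=m[y-70:y+70,x-70:x+70]
for k in cv2.findContours(r,cv2.RETR_EXTERNAL,cv2.CHAIN_APPROX_NONE)[0]:
    if cv2.contourArea(k)>500: print(np.add(cv2.boundingRect(k),(x-70,y-70,0,0)))
plan(.4485,.146,.010,0,2,T)
E
```

```text
[278.66229744 226.49294271]
[248 185  65  68]
TCP [0.4497 0.1459 0.0922] phi 0.01 tot mm [ -1.2   0.1 -82.2]
[0.411, -0.006, -0.001] 0.0
[0.411, -0.006, -0.001] 0.0
```

jog_arm([
  [0.45, -0.006, 0, 0, 1],
  [0.25, 0, 0, 0, 1],
  [0.1, 0, 0, 0, 1],
  [0, 0, 0, 0, 0],
  [0, 0, 0, 0, 0],
  [0, 0, 0, 0, 0],
  [0, 0, 0, 0, 0],
], newtons=30)

```text
clock: 7.85
position: [0.4491, 0.1458, 0.0129]
ee_rot: [1.824, 1.568, 0.252]
ft_force: [-0.5, -0.2, 6.1]
gripper_width: 0.0426
```

```bash
python3 -c "
from h import *
s=env.observe();print(s['gripper_width'],s['ft_force']);plan(.6355,.1395,.08,14.6,4)"
```

```text
0.0426164205327567 [-0.50975117 -0.19875271  6.14650841]
TCP [0.4491 0.1458 0.0129] phi -0.02 tot mm [186.4  -6.3  67.1]
[-0.168, 0.466, 0.016] -0.0319
[-0.168, 0.464, 0.045] -0.0319
[-0.168, 0.46, 0.075] -0.0319
[-0.168, 0.455, 0.104] -0.0319
```

jog_arm([
  [-0.5, 0, 0, 0, 0],
  [-0.2, 0.466, 0.016, -0.0319, 0],
  [0, 0.464, 0.045, -0.0319, 0],
  [0, 0.46, 0.075, -0.0319, 0],
  [0.2, 0.455, 0.104, -0.0319, 0],
  [0, 0, 0, 0, 0],
  [0, 0, 0, 0, 0],
])

```text
clock: 8.72
position: [0.6334, 0.1392, 0.0614]
ee_rot: [-1.827, 1.569, 3.14]
ft_force: [0.3, 0.7, 0.1]
gripper_width: 0.0425
```

```bash
python3 -c "
from h import *
s=env.observe();print(s['gripper_width'],s['ft_force']);plan(.6355,.1395,.018,14.6,1)"
```

```text
0.0425123509600499 [0.34359307 0.71743222 0.1401522 ]
TCP [0.6334 0.1392 0.0614] phi 14.61 tot mm [  2.1   0.3 -43.4]
[0.434, 0.021, 0.002] 0.0
```

jog_arm([
  [0.3, 0.01, 0, 0, 0],
  [0.12, 0.01, 0, 0, 0],
  [0.02, 0, 0, 0, 0],
  [0, 0, 0, 0, 0],
  [0, 0, 0, 0, 0],
])

```text
clock: 9.35
position: [0.637, 0.1398, 0.0187]
ee_rot: [1.511, 1.569, 0.195]
ft_force: [-0.2, -0.7, -1.2]
gripper_width: 0.0426
```

jog_arm([
  [0.015, 0, 0, 0, 0],
  [0, 0, 0, 0, 0],
  [0, 0, 0, 0, 0.7],
  [0, 0, 0, 0, 1],
  [0, 0, 0, 0, 1],
  [-0.4, 0, 0, 0, 1],
  [-0.5, 0, 0, 0, 1],
  [-0.3, 0, 0, 0, 1],
])

```text
clock: 10.35
position: [0.6372, 0.1401, 0.1388]
ee_rot: [1.622, 1.568, 0.306]
ft_force: [0.3, -0.6, -0.1]
gripper_width: 0.0853
```

```bash
python3 - <<'E'
from h import *
c,W,T=wrist("w5"); np.savez("pics/w5.npz",W=W,**c); print(T[:3,3])
print("pillar",proj(c,W,[.616,.214,.044]),"tube",proj(c,W,[.6355,.1395,.032]))
E
```

```text
[0.63724173 0.14013185 0.13881397]
pillar [277.73908323 110.6412475 ] tube [277.93630235 210.63945511]
```

View pics/w5.png

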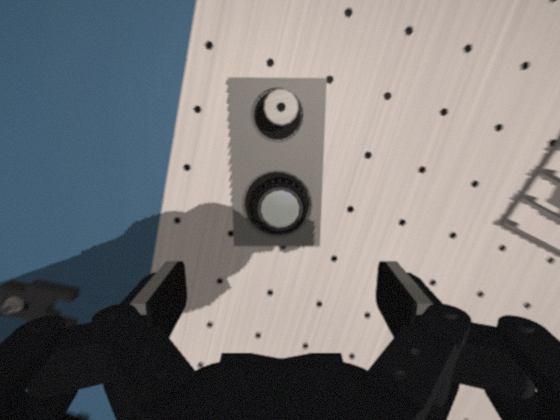

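```bash
python3 - <<'E'
from h import *
c=dict(np.load("pics/top0.npz")); W=c["world_from_camera"]
print("pedtop",ray(c,W,(153.8,285.2),.08),"foot",ray(c,W,(110+132/2.353,190+216/2.353),.005),"purpletop",ray(c,W,(110+27/2.353,190+250/2.353),.08))
plan(.4525,.302,.145,0,5)
E
```

```text
pedtop [0.45207507 0.30523474] foot [0.45547058 0.2998709 ] purpletop [0.42694904 0.38150423]
TCP [0.6391 0.1408 0.1425] phi 14.61 tot mm [-186.6  161.2    2.5]
[-0.005, -0.28, -0.406] 0.0255
[-0.005, -0.3, -0.391] 0.0255
[-0.005, -0.32, -0.375] 0.0255
[-0.005, -0.339, -0.359] 0.0255
[-0.005, -0.356, -0.341] 0.0255
```

jog_arm([
  [-0.02, -0.28, -0.406, 0.0255, 1],
  [-0.02, -0.3, -0.391, 0.0255, 1],
  [-0.02, -0.32, -0.375, 0.0255, 1],
  [0, -0.339, -0.359, 0.0255, 1],
  [0, -0.356, -0.341, 0.0255, 1],
  [0, 0, 0, 0, 1],
  [0, 0, 0, 0, 1],
])

```text
clock: 11.28
position: [0.4502, 0.3003, 0.1421]
ee_rot: [0.647, 1.57, -0.924]
ft_force: [-0.5, -0.4, -0.2]
gripper_width: 0.0854
```

```bash
python3 - <<'E'
from h import *
c,W,T=wrist("w6"); np.savez("pics/w6.npz",W=W,**c); print(T[:3,3])
print(proj(c,W,[.4525,.304,.08]),proj(c,W,[.4525,.304,.0]))
E
```

```text
[0.4502005  0.30027394 0.14209567]
[283.97629291 222.23752673] [283.08819686 196.46903723]
```

View pics/w6.png

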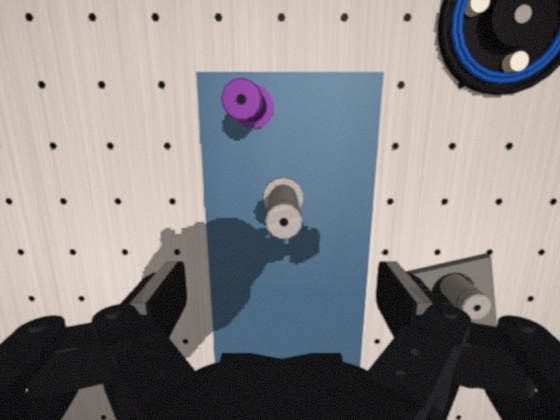

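jog_arm([
  [0.4, 0.02, -0.037, 0, 1],
  [0.4, 0, 0, 0, 1],
  [0.27, 0, 0, 0, 1],
  [0, 0, 0, 0, 0.5],
  [0, 0, 0, 0, 0],
  [0, 0, 0, 0, 0],
  [0, 0, 0, 0, 0],
  [0, 0, 0, 0, 0],
], newtons=60)

```text
clock: 12.32
position: [0.4526, 0.3048, 0.0365]
ee_rot: [1.905, 1.568, 0.334]
ft_force: [-0.1, -0.8, 6.2]
gripper_width: 0.0231
```

```bash
python3 -c "
from h import *
s=env.observe();print(s['gripper_width'],s['ft_force']);plan(.6035,-.095,.145,0,8)"
```

```text
0.0230649382190609 [-0.14851951 -0.7987157   6.21082643]
TCP [0.4526 0.3048 0.0365] phi -0.01 tot mm [ 150.9 -399.8  108.5]
[-0.136, 0.189, 0.5] -0.0
[-0.136, 0.189, 0.5] -0.0
[-0.136, 0.189, 0.5] -0.0
[-0.136, 0.189, 0.5] -0.0
[-0.136, 0.189, 0.5] -0.0
[-0.136, 0.189, 0.5] -0.0
[-0.136, 0.189, 0.5] -0.0
[-0.136, 0.189, 0.5] -0.0
```

jog_arm([
  [-0.35, 0, 0, 0, 0],
  [-0.35, 0, 0, 0, 0],
  [0, 0.15, 0.4, 0, 0],
  [0, 0.189, 0.5, 0, 0],
  [0, 0.189, 0.5, 0, 0],
  [0, 0.189, 0.5, 0, 0],
  [0, 0.189, 0.5, 0, 0],
  [0, 0.189, 0.5, 0, 0],
])

```text
clock: 13.32
position: [0.5611, 0.0126, 0.1049]
ee_rot: [-1.29, 1.57, -2.86]
ft_force: [-0.1, -0.2, -3.2]
gripper_width: 0.0231
```

jog_arm([
  [0, 0.189, 0.5, 0, 0],
  [0, 0.189, 0.5, 0, 0],
  [0, 0.04, 0.1, 0, 0],
  [0, 0, 0, 0, 0],
  [0, 0, 0, 0, 0],
])

```text
clock: 13.95
position: [0.6024, -0.0932, 0.1051]
ee_rot: [-2.568, 1.569, 2.148]
ft_force: [0.2, 0.5, -1.9]
gripper_width: 0.023
```

```bash
python3 - <<'E'
from h import *
c,W,T=wrist("w7"); np.savez("pics/w7.npz",W=W,**c)
s=env.observe();print(s['gripper_width'],s['ft_force']);plan(.6035,-.095,.041,0.4,1,T)
for a in ((.6035,-.095,.004),(.604,-.1545,.004)): print(proj(c,W,a))
E
```

```text
0.023112494363491103 [ 0.49846033 -0.61302258 -2.8304201 ]
TCP [ 0.6024 -0.0932  0.1051] phi 0.17 tot mm [  1.1  -1.8 -64.1]
[0.641, 0.011, 0.018] -0.002
[282.09839632 214.67684206]
[282.24607297 282.36886434]
```

View pics/w7.png

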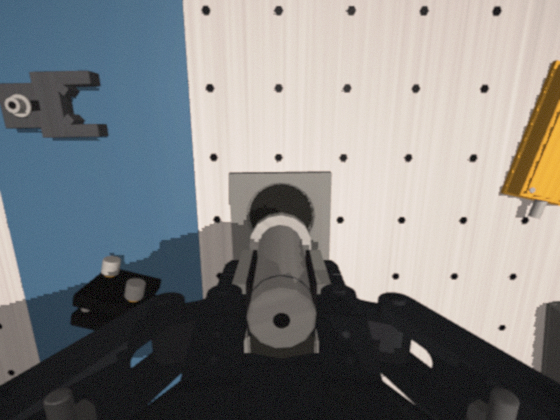

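jog_arm([
  [0.3, 0.01, 0.01, 0, 0],
  [0.25, 0, 0, 0, 0],
  [0.06, 0, 0, 0, 0],
  [0, 0, 0, 0, 0],
  [0, 0, 0, 0, 0],
])

```text
clock: 14.62
position: [0.605, -0.0962, 0.0455]
ee_rot: [1.48, 1.569, -0.09]
ft_force: [0.4, 0.9, -2.7]
gripper_width: 0.0232
```

jog_arm([
  [0.035, 0, 0, 0, 0],
  [0.01, 0, 0, 0, 0],
  [0, 0, 0, 0, 0],
  [0, 0, 0, 0, 0],
])

```text
clock: 15.12
position: [0.6044, -0.0967, 0.0406]
ee_rot: [1.055, 1.57, -0.516]
ft_force: [-1.9, -1.0, 6.0]
gripper_width: 0.0233
```

jog_arm([
  [0, 0, 0, 0, 0.5],
  [0, 0, 0, 0, 1],
  [0, 0, 0, 0, 1],
  [-0.3, 0, 0, 0, 1],
  [-0.4, 0, 0, 0, 1],
  [-0.4, 0, 0, 0, 1],
  [0, 0, 0, 0, 1],
])

```text
clock: 16.0
position: [0.6065, -0.0965, 0.1533]
ee_rot: [1.44, 1.563, -0.13]
ft_force: [-0.3, -0.3, -0.4]
gripper_width: 0.0855
```

```bash
python3 - <<'E'
from h import *
c,W,T=wrist("w8"); np.savez("pics/w8.npz",W=W,**c)
print(proj(c,W,(.604,-.0955,.084)));plan(.4755,-.157,.13,-17,4,T)
E
```

```text
[276.30348338 222.93249264]
TCP [ 0.6065 -0.0965  0.1533] phi 0.0 tot mm [-131.   -60.5  -23.3]
[0.058, -0.327, 0.151] 0.0371
[0.058, -0.315, 0.175] 0.0371
[0.058, -0.302, 0.198] 0.0371
[0.058, -0.286, 0.22] 0.0371
```

View pics/w8.png

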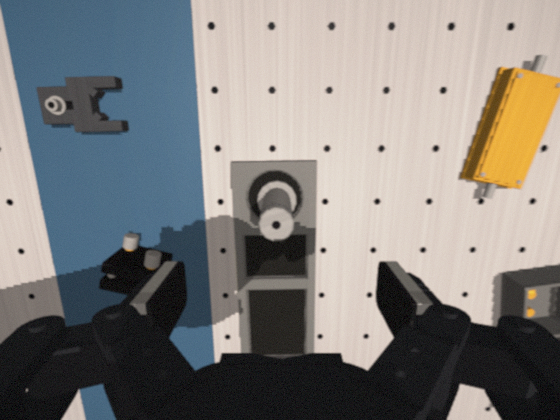

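jog_arm([
  [0, -0.32, 0.15, 0.0371, 1],
  [0.05, -0.312, 0.173, 0.0371, 1],
  [0.05, -0.298, 0.196, 0.0371, 1],
  [0.1, -0.282, 0.218, 0.0371, 1],
  [0, 0, 0, 0, 1],
  [0, 0, 0, 0, 1],
])

```text
clock: 16.8
position: [0.4753, -0.1562, 0.1293]
ee_rot: [-2.695, 1.57, 1.721]
ft_force: [0.7, 0.0, -0.0]
gripper_width: 0.0851
```

```bash
python3 - <<'E'
from h import *
c,W,T=wrist("w9"); np.savez("pics/w9.npz",W=W,**c)
print(T[:3,3],proj(c,W,(.4755,-.159,.048)))
E
```

```text
[ 0.47530669 -0.15621648  0.12928348] [282.01699314 222.91035263]
```

View pics/w9.png

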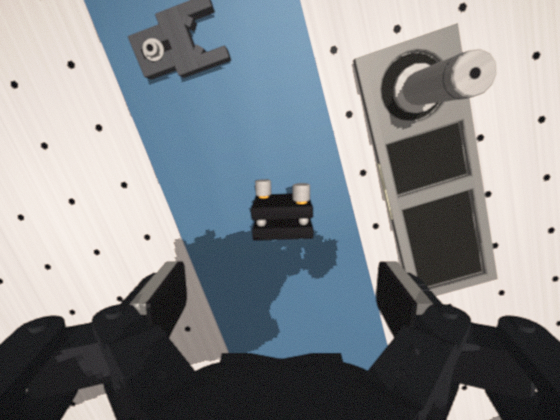

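jog_arm([
  [0.45, 0, 0, 0, 1],
  [0.4, 0, 0, 0, 1],
  [0.24, 0, 0, 0, 1],
  [0, 0, 0, 0, 0.6],
  [0, 0, 0, 0, 0],
  [0, 0, 0, 0, 0],
  [0, 0, 0, 0, 0],
  [0, 0, 0, 0, 0],
], newtons=40)

```text
clock: 17.85
position: [0.4763, -0.1566, 0.022]
ee_rot: [1.623, 1.568, -0.245]
ft_force: [-0.8, 1.2, 6.5]
gripper_width: 0.0455
```

```bash
python3 -c "
from h import *
s=env.observe();print(s['gripper_width'],s['ft_force']);plan(.604,-.1565,.08,0.4,4)"
```

```text
0.04549203750121372 [-0.78608964  1.20085488  6.51332518]
TCP [ 0.4763 -0.1566  0.022 ] phi -17.0 tot mm [1.277e+02 1.000e-01 5.800e+01]
[-0.145, 0.305, -0.094] -0.038
[-0.145, 0.311, -0.07] -0.038
[-0.145, 0.316, -0.046] -0.038
[-0.145, 0.319, -0.022] -0.038
```

jog_arm([
  [-0.35, 0, 0, 0, 0],
  [-0.3, 0, 0, 0, 0],
  [0, 0.305, -0.1, -0.038, 0],
  [0, 0.311, -0.076, -0.038, 0],
  [0, 0.316, -0.052, -0.038, 0],
  [0, 0.319, -0.028, -0.038, 0],
  [0, 0, 0, 0, 0],
  [0, 0, 0, 0, 0],
])

```text
clock: 18.85
position: [0.6018, -0.1543, 0.0852]
ee_rot: [-1.532, 1.569, -3.096]
ft_force: [-0.1, 0.9, -1.2]
gripper_width: 0.0452
```

```bash
python3 - <<'E'
from h import *
c,W,T=wrist("w10"); np.savez("pics/w10.npz",W=W,**c)
s=env.observe();print(s['gripper_width'],s['ft_force']);plan(.604,-.1535,.026,0.4,1,T)
E
```

```text
0.04521465049946595 [ 0.00662673  0.38671836 -0.94381966]
TCP [ 0.6018 -0.1543  0.0852] phi 0.37 tot mm [  2.2   0.8 -59.2]
[0.592, 0.022, -0.007] -0.0002
```

View pics/w10.png

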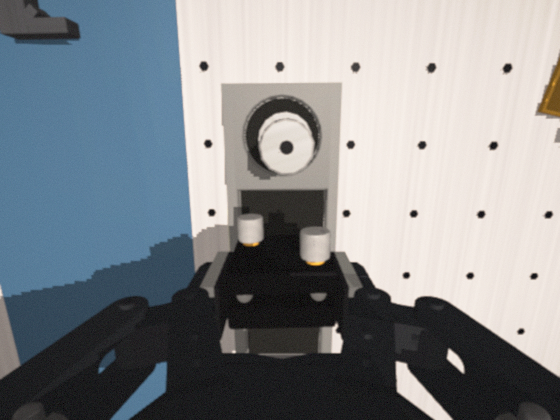

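```bash
python3 - <<'E'
from h import *
d=np.load("pics/w10.npz"); c=dict(d); W=d["W"]; g=cv2.cvtColor(c["image"],cv2.COLOR_BGR2GRAY)
print(g[200:345:3,282].tolist())
for r in (232,238,320,327): print(r,ray(c,W,(285,r),.111))
print("pocket y top edge",ray(c,W,(282,189),.009),"ped top",ray(c,W,(286,146),.084))
E
```

```text
[46, 48, 48, 47, 41, 29, 29, 23, 29, 27, 26, 31, 19, 22, 16, 25, 20, 19, 26, 15, 23, 21, 18, 16, 14, 25, 25, 26, 21, 18, 30, 24, 21, 10, 13, 21, 19, 22, 29, 15, 15, 16, 26, 47, 44, 45, 50, 40, 42]
232 [ 0.60338365 -0.12735191]
238 [ 0.60341395 -0.12982329]
320 [ 0.60386269 -0.16642397]
327 [ 0.60390426 -0.1698145 ]
pocket y top edge [ 0.60241557 -0.13049524] ped top [ 0.60373662 -0.09626536]
```

jog_arm([
  [0.3, 0.01, -0.025, 0, 0],
  [0.22, 0, 0, 0, 0],
  [0.04, 0, 0, 0, 0],
  [0, 0, 0, 0, 0],
  [0, 0, 0, 0, 0],
])

```text
clock: 19.52
position: [0.6047, -0.1518, 0.0309]
ee_rot: [1.276, 1.569, -0.288]
ft_force: [0.8, 0.6, -1.7]
gripper_width: 0.0451
```

jog_arm([
  [0.035, 0, 0, 0, 0],
  [0.01, 0, 0, 0, 0],
  [0, 0, 0, 0, 0],
  [0, 0, 0, 0, 0],
])

```text
clock: 20.02
position: [0.6043, -0.1518, 0.0261]
ee_rot: [0.715, 1.57, -0.849]
ft_force: [-1.1, -0.3, 6.1]
gripper_width: 0.0456
```

jog_arm([
  [0, 0, 0, 0, 0.7],
  [0, 0, 0, 0, 1],
  [0, 0, 0, 0, 1],
  [-0.3, 0, 0, 0, 1],
  [-0.4, 0, 0, 0, 1],
  [-0.5, 0, 0, 0, 1],
  [0, 0, 0, 0, 1],
])

```text
clock: 20.9
position: [0.6071, -0.1517, 0.1497]
ee_rot: [1.36, 1.562, -0.204]
ft_force: [-0.5, 0.2, -0.0]
gripper_width: 0.0858
```

```bash
python3 - <<'E'
from h import *
c,W,T=wrist("w11"); np.savez("pics/w11.npz",W=W,**c)
print(proj(c,W,(.604,-.1545,.052)))
d=np.load("pics/w8.npz"); c8=dict(d); W8=d["W"]
print("fork w8",[ray(c8,W8,p,.014).round(4).tolist() for p in ((39,87),(45,125),(122,78),(127,130))])
plan(.445,-.012,.15,90,8,T); plan(.445,-.012,.15,-90,8,T); print(env.observe()["joint_positions"].round(2))
E
```

```text
[275.57488577 216.64577974]
fork w8 [[0.4078, 0.0002], [0.4069, -0.0301], [0.477, 0.0073], [0.4759, -0.0341]]
TCP [ 0.6071 -0.1517  0.1497] phi 0.41 tot mm [-162.1  139.7    0.3]
[-0.0, -0.201, -0.176] -0.0977
[-0.0, -0.163, -0.212] -0.0977
[-0.0, -0.119, -0.239] -0.0977
[-0.0, -0.07, -0.258] -0.0977
[-0.0, -0.019, -0.267] -0.0977
[-0.0, 0.033, -0.265] -0.0977
[-0.0, 0.084, -0.254] -0.0977
[-0.0, 0.132, -0.233] -0.0977
TCP [ 0.6071 -0.1517  0.1497] phi 0.41 tot mm [-162.1  139.7    0.3]
[-0.0, -0.201, -0.176] 0.0986
[-0.0, -0.232, -0.133] 0.0986
[-0.0, -0.254, -0.085] 0.0986
[-0.0, -0.265, -0.034] 0.0986
[-0.0, -0.267, 0.019] 0.0986
[-0.0, -0.258, 0.071] 0.0986
[-0.0, -0.239, 0.12] 0.0986
[-0.0, -0.211, 0.164] 0.0986
[ 0.53  0.51 -0.48  1.73  0.28  0.97 -0.05]
```

View pics/w11.png

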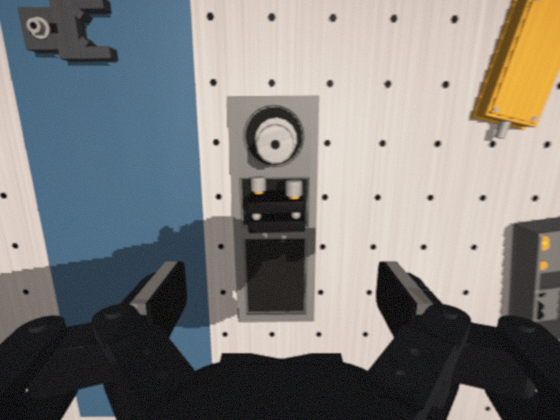

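jog_arm([
  [0, -0.177, -0.154, 0.0877, 1],
  [0, -0.201, -0.121, 0.0877, 1],
  [0, -0.219, -0.084, 0.0877, 1],
  [0, -0.23, -0.045, 0.0877, 1],
  [0, -0.235, -0.004, 0.0877, 1],
  [0, -0.232, 0.037, 0.0877, 1],
  [0, -0.222, 0.077, 0.0877, 1],
  [0.05, -0.205, 0.115, 0.0877, 1],
])

```text
clock: 21.95
position: [0.4603, -0.0287, 0.139]
ee_rot: [-0.146, 1.569, -3.118]
ft_force: [-0.5, 0.1, -0.3]
gripper_width: 0.0855
```

jog_arm([
  [0.1, -0.182, 0.148, 0.0877, 1],
  [0, 0, 0, 0, 1],
  [0, 0, 0, 0, 1],
])

```text
clock: 22.32
position: [0.4445, -0.0142, 0.13]
ee_rot: [1.522, 1.571, -1.618]
ft_force: [-0.6, 0.1, -0.6]
gripper_width: 0.0854
```

```bash
python3 - <<'E'
from h import *
c,W,T=wrist("w12"); np.savez("pics/w12.npz",W=W,**c)
print(proj(c,W,(.444,-.014,.014))); plan(.444,-.014,.012,-90,1,T);print(env.observe()["joint_positions"].round(2))
E
```

```text
[280.52626639 208.23719796]
TCP [ 0.4445 -0.0142  0.13  ] phi -89.93 tot mm [  -0.5    0.2 -118. ]
[1.18, -0.002, 0.005] 0.0006
[ 0.14  0.24 -0.23  2.15  0.08  0.76 -1.71]
```

View pics/w12.png

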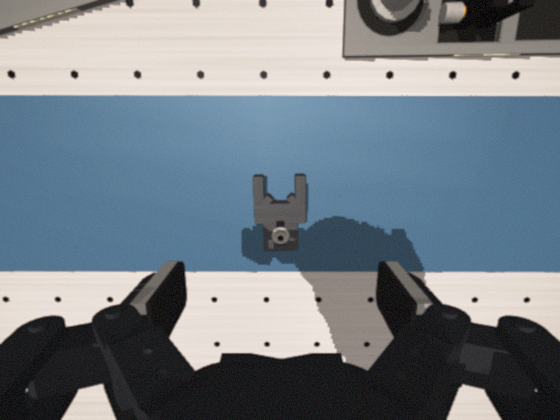

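jog_arm([
  [0.5, 0, 0, 0, 1],
  [0.45, 0, 0, 0, 1],
  [0.25, 0, 0, 0, 0.8],
  [0.05, 0, 0, 0, 0.7],
  [0, 0, 0, 0, 0.7],
], newtons=40)

```text
clock: 23.0
position: [0.4448, -0.0141, 0.0055]
ee_rot: [3.11, 1.57, -0.033]
ft_force: [0.2, 0.9, 0.9]
gripper_width: 0.06
```

jog_arm([
  [0, 0, 0, 0, 0],
  [0, 0, 0, 0, 0],
  [0, 0, 0, 0, 0],
  [0, 0, 0, 0, 0],
])

```text
clock: 23.5
position: [0.4453, -0.0139, 0.0066]
ee_rot: [3.064, 1.568, -0.078]
ft_force: [-0.6, -0.4, 7.1]
gripper_width: 0.0428
```

jog_arm([
  [-0.4, 0, 0, 0, 0],
  [-0.4, 0, 0, 0, 0],
  [0, 0.238, -0.177, -0.0877, 0],
  [0, 0.265, -0.133, -0.0877, 0],
  [0, 0.284, -0.084, -0.0877, 0],
  [0, 0.295, -0.034, -0.0877, 0],
  [0, 0.296, 0.018, -0.0877, 0],
  [0, 0.288, 0.07, -0.0877, 0],
])

```text
clock: 24.5
position: [0.5505, -0.1575, 0.0856]
ee_rot: [1.439, 1.57, -0.645]
ft_force: [0.2, 0.9, -1.8]
gripper_width: 0.0427
```

jog_arm([
  [0, 0.272, 0.119, -0.0877, 0],
  [0, 0.247, 0.164, -0.0877, 0],
  [0, 0.215, 0.205, -0.0877, 0],
  [0, 0, 0, 0, 0],
  [0, 0, 0, 0, 0],
])

```text
clock: 25.12
position: [0.6026, -0.2273, 0.0851]
ee_rot: [-2.197, 1.57, 2.522]
ft_force: [-0.1, 0.0, -1.7]
gripper_width: 0.0423
```

```bash
python3 - <<'E'
from h import *
c,W,T=wrist("w13"); np.savez("pics/w13.npz",W=W,**c)
s=env.observe();print(s['gripper_width'],s['ft_force']); plan(.604,-.2285,.0106,0.4,1,T)
E
```

```text
0.042346169055995336 [-0.76879031 -0.39508749 -0.26309764]
TCP [ 0.6026 -0.2273  0.0851] phi 0.37 tot mm [  1.4  -1.2 -74.5]
[0.745, 0.014, 0.013] -0.0003
```

View pics/w13.png

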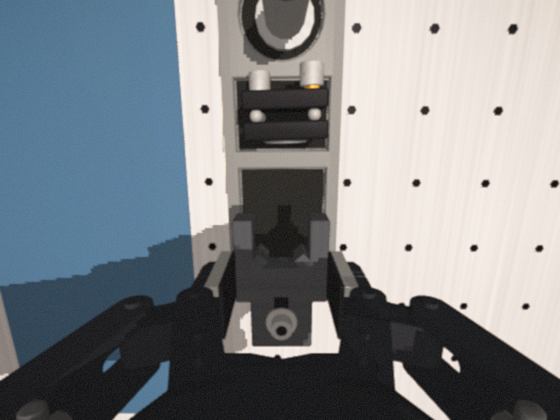

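```bash
python3 - <<'E'
from h import *
d=np.load("pics/w13.npz"); c=dict(d); W=d["W"]
a=ray(c,W,(282,217),.0925);b=ray(c,W,(282,346),.0925);print(a,b,(a+b)/2,"pocket edge",ray(c,W,(282,168),.009))
print([ray(c,W,(p,240),.0925)[0].round(4) for p in (234,329)],[ray(c,W,(p,175),.009)[0].round(4) for p in (239,325)])
E
```

```text
[ 0.6030687  -0.19966175] [ 0.60371572 -0.26673744] [ 0.60339221 -0.23319959] pocket edge [ 0.6032042  -0.18874886]
[np.float64(0.5814), np.float64(0.6245)] [np.float64(0.5735), np.float64(0.633)]
```

jog_arm([
  [0.35, 0, -0.043, 0, 0],
  [0.25, 0, 0, 0, 0],
  [0.08, 0, 0, 0, 0],
  [0, 0, 0, 0, 0],
  [0, 0, 0, 0, 0],
])

```text
clock: 25.8
position: [0.6042, -0.2236, 0.0185]
ee_rot: [1.256, 1.569, -0.307]
ft_force: [0.7, -0.3, -0.2]
gripper_width: 0.0422
```

jog_arm([
  [0.06, 0, 0, 0, 0],
  [0.012, 0, 0, 0, 0],
  [0, 0, 0, 0, 0],
  [0, 0, 0, 0, 0],
])

```text
clock: 26.3
position: [0.6034, -0.2238, 0.0107]
ee_rot: [0.453, 1.57, -1.11]
ft_force: [-2.2, 0.5, 6.1]
gripper_width: 0.0427
```

Contact at the expected floor height (+4.1 mm over the grip height); release and rise.

jog_arm([
  [0, 0, 0, 0, 0.6],
  [0, 0, 0, 0, 0.85],
  [0, 0, 0, 0, 1],
  [0, 0, 0, 0, 1],
  [-0.3, 0, 0, 0, 1],
  [-0.4, 0, 0, 0, 1],
  [-0.4, 0, 0, 0, 1],
  [-0.3, 0, 0, 0, 1],
])

```text
clock: 27.3
position: [0.6038, -0.2236, 0.152]
ee_rot: [1.254, 1.569, -0.31]
ft_force: [1.0, -0.7, 0.8]
gripper_width: 0.085
```

```bash
python3 - <<'E'
from h import *
c,W,T=wrist("w14"); t=capture("top"); s=capture("scene")["image"]
a=c["image"][:,150:400]; b=cv2.resize(t["image"][190:312,110:450],None,fx=1.6,fy=1.6,interpolation=cv2.INTER_CUBIC); e=cv2.resize(s[160:280,200:360],None,fx=1.8,fy=1.8,interpolation=cv2.INTER_CUBIC)
o=np.zeros((420,800,3),np.uint8); o[:,:250]=a; o[:b.shape[0],252:252+b.shape[1]]=b[:,:548]; o[200:200+e.shape[0],252:252+e.shape[1]]=e
cv2.imwrite("pics/fin.png",o); print(T[:3,3],env.observe()["ft_force"])
E
```

```text
[ 0.60381174 -0.22363529  0.15196892] [-0.08307515 -0.10611756  0.35647252]
```

View pics/fin.png

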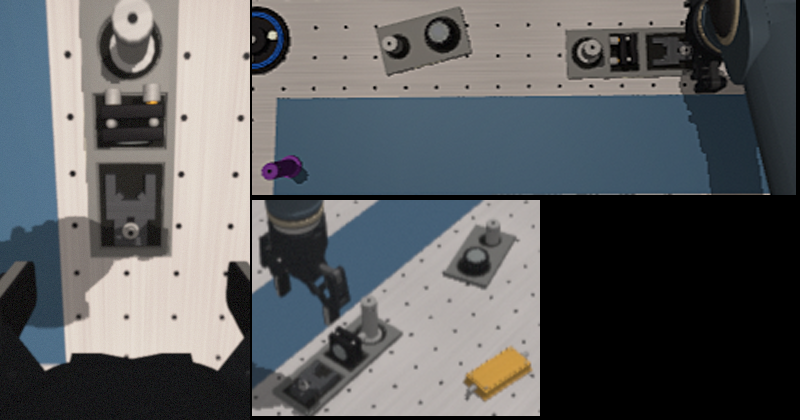

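jog_arm([
  [-0.2, 0, 0, 0, 1],
  [0, 0, 0, 0, 1],
  [0, 0, 0, 0, 1],
])

```text
clock: 27.82
position: [0.603, -0.2236, 0.1695]
ee_rot: [-1.911, 1.57, 2.809]
ft_force: [0.5, 0.2, 0.2]
gripper_width: 0.0855
```

```bash
python3 -c "
from bench import workorder, env
print(workorder.finish_job(), env.observe()['clock'])"
```

```text
the job is handed in; nothing more can be done
the job is handed in; nothing more can be done
```

I made up both kits in the order asked and handed the job in at about 28 s on the robot's clock: short pillar, lens tube, pedestal, mirror mount, then fork.

- **Final pictures:** the last wrist, top and scene views show all five parts upright in their pockets. The fork's screw head is uppermost. The purple look-alike is still on the mat. The laser module and the reel look undisturbed. The screwdriver was hidden or outside the last crops, but no move went near it.
- **Seating:** the pedestal, mirror mount and fork each met their pocket floor 4.1 mm above the height where I gripped them, against the expected 4 mm. For the pillar and lens tube I felt no clear contact: I let go of them at about the floor height, so their seating is judged from the pictures.
- **Disagreements:**
  - The gripper read 0.5 to 2 mm narrower than the parts' stated sizes.
  - The two cameras put the lens tray about 3 mm apart. I used the average for the lens tube; its pocket leaves 8 mm of clearance.

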